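# Light the specimen stage and hold its spring clamp open

### The arm

A 6-joint arm with a two-finger parallel gripper is mounted at the origin on the work surface. World frame = base frame: x ahead of the robot, y to its left, z up, the work surface at z = 0. Lengths are in mm, angles in rad, forces in N, time in s.
With the tool pointing down it reaches from about 350 to 775 mm from the base axis. Payload 7.3 kg.
Tool frame: the origin (TCP) lies on the centre line of the jaws, within the pads' length; the fingertips stand bot.tip_reach ahead of it and the grasp point (between the pads) lies 6 mm ahead of it (bot.tip_reach is the distance from the TCP to the fingertips, in mm); z points along the fingers, y is the direction in which the jaws open and shut (so a half turn about z gives the same grasp; the last joint's range is limited). The gripper opens to 92 mm and grips with 3 to 60 N. Pads are 19 mm wide; open, the fingers measure 130 mm over their backs; the gripper's body (75 mm by 190 mm) begins 47 mm behind the grasp point.
Start: joints at [-1.431, 0.342, 1.524, -0, 1.275, -0.146], TCP at [148.033, -503.715, 251.741] pointing down, gripper open.
Joint ranges: [-2.53, 2.53], [-0.77, 2.02], [0.04, 2.7], [-1, 4.14], [0.28, 2.66], [-3.11, 3.11]. Speed limits (rad/s): [2.57, 2.57, 3.14, 3.14, 3.14, 3.14].

### API

Orientations are given as [roll, pitch, yaw] about the fixed x, y, z axes, in that order (R = Rz(yaw) Ry(pitch) Rx(roll)).
In Python, from plant import bot gives the robot as it stands.
- The arm moves only by the tool step_arm, never from a script. Its argument "deltas" is a list of rows, each a list of 6 numbers: the shift along the tool's x, y, z in mm, then the turn, a rotation vector about the tool's x, y, z in rad. A call has 1 to 5 rows; each row is the pose to reach, as a shift and turn from the pose commanded when the call began, along the tool's axes at that moment; what a row does not reach only later rows make up. A row lasts 1/12 s, in which the tool goes at most 41.7 mm and 7.16 degrees, less where a joint would pass 70% of its speed; a pose out of reach is approached as far as the arm can. A call with a gripper value outside its range is refused whole. "fingers" is the finger opening in mm, from 0 to 91.8, set as the call begins (left out, the last holds). The fingers move at their own pace and stop on an object; the grip force is fixed at half the most. Time passes only in rows, so rows that repeat a pose let the fingers close. It gives the time, the measured TCP pose, the force and the opening at its end, in the units of the state.
- bot.get_obs(): the state, without advancing time (a new reading comes with each control period).
- bot.capture(name): name is "scene" or "side" or "wrist"; returns a dict with "color" (480x640x3 uint8, red, green, blue), "fx", "fy", "cx", "cy" (pixels), "R" (3x3) and "t" (3): a world point X has camera coordinates R X + t. Camera axes: x right, y down, z forward; pixel columns grow to the right and rows downward; lengths in mm; the calibration is good to about 2 mm. A picture is of the moment at which its call begins. There is no depth.
- bot.close_job(): hands the job in, once; it reports no verdict.
Trained networks look in a picture, given as the dict that the camera call returned (one of the last four; its "shot" number tells which), for a name from the list of things; names that differ only in an ending like _2 or _b are one class to them, and where a whole thing is asked for, a point or a joint stands for the part that bears it (a point fixed in the world has none). Each returns a list of dicts, best first, with "p" (0 to 1); they miss things now and then, are a little off and sometimes report something else, mostly with a low value. They report only what shows in the picture. A call takes as long as a camera call.
- bot.boxes_of(query, picture): "rect" ([centre column, centre row, width, height] in pixels, round what is visible of it).
The state is a dict: "time": time; "joint_positions": joint angles; "dq": joint speeds; "tau": joint torques, N m; "tool_pos": TCP position; "tcp_rot": TCP orientation; "contact_force": force on the tool from outside, world axes, zero at the start; "moment": the same for the moment, N m; "grip_width": finger opening in mm.
Only numpy, scipy, OpenCV 4.12 (cv2) and the standard library are available. Lean on these libraries where they do the work, as an engineer would, in place of code of your own. Each camera call takes 0.05 s, during which the arm holds its last target. There are 200 camera calls.

### The job

Get the specimen stage ready for the surgeon: first turn the brightness dial until its pointer is at the long index line and let go of it, then pull the spring clamp's handle until the pointer on its sliding jaw is level with the long line of the scale, and keep it held open there, steady, so that a specimen can be put in. The spring would shut the clamp, so finish while still holding the handle at the line; leave the other things lying where they are.

Things in the scene. Friction and masses are not known exactly. Their poses are not given: they have to be found in the camera images.
- stage: illuminated specimen stage, fixed: a low box 240 mm deep (x), 340 mm wide (y), deck 50 mm above the table. Origin: centre of its underside; x points away from the operator (front = -x), y left, z up. A spring clamp lies on the deck's middle (top at 92 mm; front bearing block 124 mm wide, front face at x = -102 mm), its scale rail to the left; the brightness dial on the deck's front right corner.
- dial (a joint): angle of the brightness dial (rad), 0 to 4.71; grows clockwise seen from above; stays where it is left (friction 0.04 N m). 2.356 = pointer at the long index line on the deck, straight along the stage's +x; at value v the pointer looks along the stage's x turned anticlockwise by 2.356 - v. Starts between 0.9 and 1.9.
- dial_body: the brightness dial itself (shape and sizes under dial_grip). Origin on its axis at deck height, x axis along its pointer, z up.
- dial_grip (a point): point on the dial's vertical axis at gripping height, 79 mm above the table. The dial is a black bar grip 12 mm thick, 42 mm long (along the pointer's direction), from 56 to 86 mm above the table, on a round skirt of 22 mm radius whose top is at 56 mm. x axis = pointer's direction, z up. A white line on top runs to the bar's pointed end.
- dial_mark (a point): middle of the long, thick index line printed on the deck beside the dial, 34 mm from the dial's axis (the other lines of that scale are short and thin).
- jaw (a joint): how far the sliding jaw is pulled open (m), 0 to 0.05, straight towards the stage's -x. 0 = shut (start). A spring pulls it shut: about 3.9 N when shut, 1.3 N more per 10 mm, and it goes back as soon as it is let go. 0.030 = pointer at the long line of the scale.
- handle: the clamp's pull handle, moving with the sliding jaw: a level round steel bar, 12 mm thick and 108 mm long along the stage's y, on two 8 mm rods (46 mm either side of the middle) that run through the bearing block to the jaw; 84 mm free between the rods. Origin inside the clamp at the jaw's foot: use handle_mid.
- handle_mid (a point): middle of the handle's bar, on its axis, 76 mm above the table, in front of the stage with free space below it. With the jaw shut it is at x = -170 mm, y = 0 of the stage, 68 mm in front of the bearing block; it moves with the jaw. Its axes are parallel to the stage's.
- jaw_pointer (a point): tip of the small dark pointer on the left end of the sliding jaw; it runs along the scale rail (one line every 10 mm).
- scale_mark (a point): the long, thick line across the scale rail, 30 mm in front of where the pointer stands when the jaw is shut. The other lines are short and thin.
- dish: small clear round dish, 60 mm across, 14 mm high, on the left rear of the stage's deck. Loose; not part of the job. Origin: centre of its underside.
- forceps: steel forceps, 115 mm long, 6 mm high, lying on the left front of the stage's deck. Loose; not part of the job. Origin: centre of its underside.
- pen: marker pen, 130 mm long, 14 mm thick, lying on the table in front of the stage's right end. Loose; not part of the job. Origin: centre of its underside.
- jar: clear specimen jar with a white cap, 54 mm across, 62 mm high, standing on the table in front of the stage's left end. Loose; not part of the job. Origin: centre of its underside.
- bone: off-white printed practice bone on a flat foot, 60 x 45 mm, 44 mm high, on the table in front of the stage's right end, nearer the robot than the pen. Loose; not part of the job. Origin: centre of its underside.
- bottle: clear water bottle, 64 mm across, 200 mm high, standing well to the left of the stage. Loose; not part of the job. Origin: centre of its underside.
- tray: open steel instrument tray, 140 x 220 mm, 24 mm high, with instruments in it, to the right of the stage. Loose; not part of the job. Origin: centre of its underside.
- phone: phone lying on its back, 150 x 72 mm, 8 mm thick, on the table to the left, nearer the robot than the bottle. Loose; not part of the job. Origin: centre of its underside.

How it is judged (in metres and radians):
On the way, in this order (a step that is already met when the one before it is completed fails the run):
1. the dial's pointer is at the long index line and the dial is let go (value of joint dial between 2.236 and 2.476 rad and contact force between the fingers and dial_body below 0.1 N), for 0.2 s.
2. the fingers hold the handle with the jaw's pointer at the long line of the scale (value of joint jaw between 0.027 and 0.033 m and velocity of joint jaw between -0.02 and 0.02 m/s and contact force between the fingers and handle above 2 N), for 0.3 s.
At the end, for the whole second after the job is handed in: the dial's pointer is within 0.12 rad (7 degrees) of the long index line; the jaw's pointer is within 3 mm of the scale's long line (jaw open 27 to 33 mm) and still (under 20 mm/s); the fingers bear on the handle with more than 2 N (all of step 2 and value of joint dial between 2.236 and 2.476 rad); the arm keeps its last pose, push and grip.
It fails at once if one of the loose things was shifted by more than 20 mm (distance of any of dish, forceps, pen, jar, bone, bottle, tray, phone from where it was at the start of the episode above 0.02 m).
It also fails if it takes over 48 s, if anything falls off the work surface, if the arm or the gripper's body presses on something with over 40 N, if the wrist force passes 120 N, or if a joint passes its speed limit or range.

## Working session

There is one attempt and no reset: what is moved stays moved. The work goes in short steps, Python scripts to look and compute and a tool call to move; the robot and the scene stay as the last step left them, time stands still between calls to the robot, and variables do not carry over. Pictures are saved under pics/ and viewed, about 8 in all and at most 12, crops included, and the job is handed in when it is done.

Besides the shell and the picture viewer there is one more tool, called after "Emit:" as name(argument=value, ...) on one line, values as JSON. step_arm: Moves the arm, as the interface text tells. Its arguments: {"type":"object","properties":{"deltas":{"type":"array"},"fingers":{"type":"number"}},"required":["deltas"]}

```bash
mkdir -p pics; cat > h.py <<'E'
import numpy as np, cv2
from plant import bot
from scipy.spatial.transform import Rotation as Rn
def save(c,n,crop=None,s=1):
    im=c["color"][:,:,::-1]
    if crop: im=im[crop[1]:crop[3],crop[0]:crop[2]]
    cv2.imwrite(f"pics/{n}.png",cv2.resize(im,None,fx=s,fy=s,interpolation=cv2.INTER_CUBIC))
def back(c,u,v,z):
    R=np.array(c["R"]);t=np.array(c["t"]);d=R.T@np.array([(u-c["cx"])/c["fx"],(v-c["cy"])/c["fy"],1]);o=-R.T@t
    return o+d*(z-o[2])/d[2]
def proj(c,X):
    p=np.array(c["R"])@np.array(X)+np.array(c["t"]);return np.array([c["fx"]*p[0]/p[2]+c["cx"],c["fy"]*p[1]/p[2]+c["cy"]])
E
python3 - <<'E'
from h import *
o=bot.get_obs();print(o,bot.tip_reach)
for n in("scene","side","wrist"):
    c=bot.capture(n);save(c,n+"0")
    print(n,c["fx"],-np.array(c["R"]).T@c["t"],np.round(c["R"],2).tolist())
    for q in("dial_body","handle","stage","jaw_pointer","pen","jar","bone"):
        print(q,[(np.round(b["rect"]).tolist(),round(b["p"],2)) for b in bot.boxes_of(q,c)[:2]])
E
```

```text
{'time': 0.0, 'joint_positions': array([-1.43100299e+00,  3.42708197e-01,  1.52500625e+00,  5.19343152e-05,
        1.27543451e+00, -1.46004732e-01]), 'dq': array([-0.00157083, -0.00019428,  0.00012295,  0.00079373, -0.00060995,
       -0.00184954]), 'tau': array([-7.31832642e-04, -4.31250715e+01, -2.44217044e+01,  7.17785186e-02,
        5.59201394e-02, -8.23581058e-05]), 'tool_pos': array([ 147.99022971, -503.32110941,  251.0562498 ]), 'tcp_rot': array([-3.14006014e+00, -2.75554130e-04,  2.85782705e-01]), 'contact_force': array([-1.03996505, -0.00167476,  0.48427884]), 'moment': array([ 0.01578486, -0.01248089, -0.01117449]), 'grip_width': 91.92864034487818} 25.0
scene 578.5678755158928 [1193.07998291  496.07963349 1063.05886559] [[-0.57, 0.82, -0.01], [0.64, 0.43, -0.63], [-0.52, -0.37, -0.77]]
dial_body [([259.0, 237.0, 22.0, 27.0], 0.68)]
handle [([287.0, 279.0, 118.0, 90.0], 0.72)]
stage [([376.0, 309.0, 29.0, 36.0], 0.65), ([267.0, 306.0, 175.0, 168.0], 0.62)]
jaw_pointer [([289.0, 277.0, 115.0, 91.0], 0.83), ([276.0, 343.0, 31.0, 26.0], 0.66)]
pen [([292.0, 230.0, 40.0, 34.0], 0.46)]
jar [([375.0, 311.0, 28.0, 35.0], 0.71), ([288.0, 277.0, 118.0, 86.0], 0.65)]
bone [([317.0, 193.0, 26.0, 22.0], 0.78), ([275.0, 345.0, 28.0, 25.0], 0.53)]
side 433.45541750987434 [-60.26494067 625.08630399 593.07699168] [[-0.74, -0.67, -0.02], [-0.33, 0.39, -0.86], [0.58, -0.63, -0.51]]
dial_body [([321.0, 223.0, 18.0, 19.0], 0.78), ([268.0, 239.0, 160.0, 80.0], 0.28)]
handle [([275.0, 230.0, 80.0, 59.0], 0.95)]
stage [([269.0, 239.0, 157.0, 83.0], 0.6)]
jaw_pointer [([274.0, 231.0, 74.0, 59.0], 0.95)]
pen []
jar [([230.0, 291.0, 29.0, 33.0], 0.57)]
bone [([393.0, 274.0, 17.0, 24.0], 0.71)]
wrist 362.7240760914045 [ 217.37957209 -482.73590742  383.17386708] [[0.28, -0.96, 0.0], [-0.92, -0.27, 0.27], [-0.26, -0.08, -0.96]]
dial_body []
handle []
stage []
jaw_pointer []
pen []
jar []
bone []
```

View pics/scene0.png

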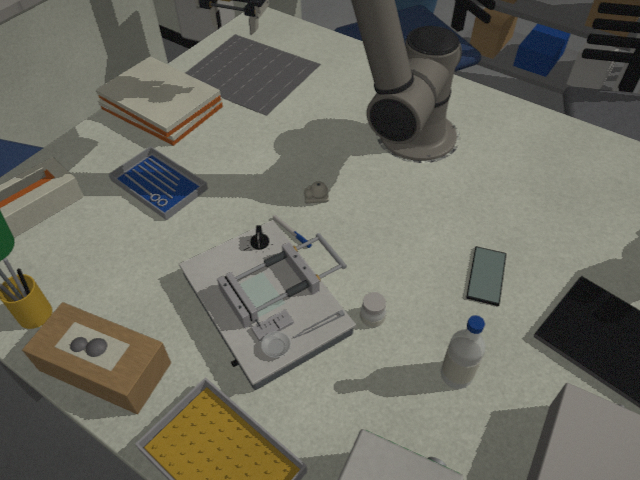

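View pics/side0.png

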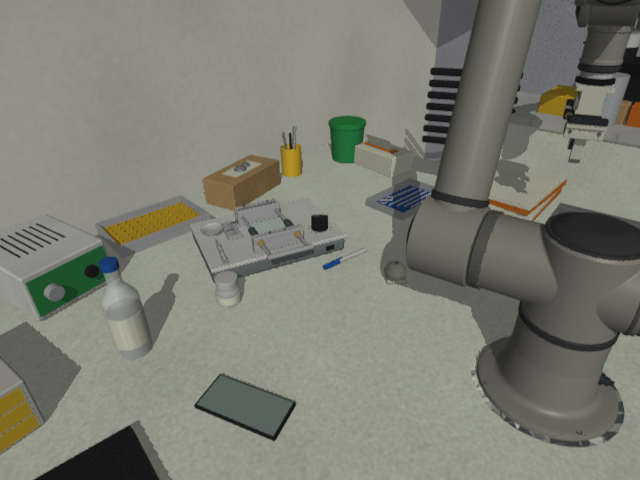

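```bash
python3 - <<'E'
from h import *
c=bot.capture("scene");save(c,"s1",(170,190,370,350),4)
for u,v,z in[(182,266,50),(352,325,50),(256,382,50),(259,237,70),(322,237,76),(344,266,76),(272,219,76)]: print(u,v,back(c,u,v,z).round())
E
```

```text
182 266 [ 739. -190.   50.]
352 325 [655. 198.  50.]
256 382 [862. 115.  50.]
259 237 [591. -90.  70.]
322 237 [516.  30.  76.]
344 266 [556. 114.  76.]
272 219 [536. -95.  76.]
```

View pics/s1.png

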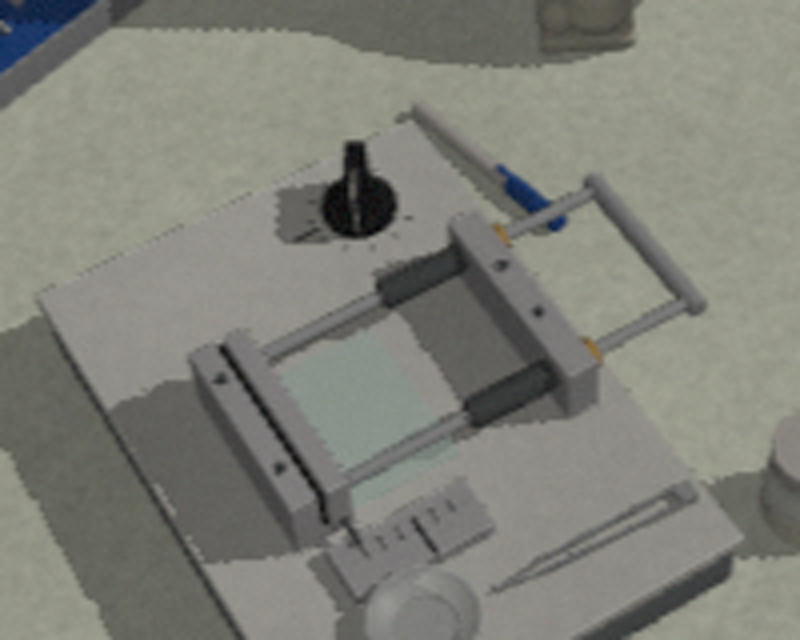

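```bash
python3 - <<'E'
from h import *
from scipy.optimize import least_squares
c=bot.capture("scene")
M=[(120,-170,50),(-120,-170,50),(-120,170,50),(-170,-52,82),(-170,52,82),(-102,-62,92),(-102,62,92)]
P=[(38,296),(410,120),(742,540),(592,176),(700,298),(472,213),(598,363)]
P=np.array(P)/4+[170,190]
def W(x,m): return np.r_[Rn.from_euler('z',x[2]).apply(m)[:2]+x[:2],m[2]]
f=lambda x:np.concatenate([proj(c,W(x,m))-p for m,p in zip(M,P)])
r=least_squares(f,[700,0,-.3],loss='soft_l1',x_scale=[100,100,.3]);print(r.x,r.fun.reshape(-1,2).round(1) )
x=r.x
print("handle",W(x,(-170,0,76)))
# dial: top pointed end & skirt centre & long mark
q=lambda u,v,z:back(c,u/4+170,v/4+190,z)
inv=lambda p:Rn.from_euler('z',-x[2]).apply(p-np.r_[x[:2],0])
for n,u,v,z in[("skirt",359,206,56),("mark",308,237,50),("tip near",358,235,60),("top",355,146,86)]:
  p=q(u,v,z);print(n,p.round(),inv(p).round())
E
```

```text
[ 6.95269325e+02  2.24548966e+00 -3.98752761e-01] [[-1.5  0.1]
 [ 0.2 -0.4]
 [ 0.6  0.2]
 [-0.2  0.3]
 [-0.8  1.3]
 [ 0.9 -1.9]
 [ 0.2 -0.3]]
handle [538.60650871  68.25126324  76.        ]
skirt [592. -88.  56.] [ -60. -124.   56.]
mark [ 622. -102.   50.] [ -27. -124.   50.]
tip near [611. -74.  60.] [ -49. -103.   60.]
top [ 577. -100.   86.] [ -70. -140.   86.]
```

Emit:
step_arm(deltas=[[36,-18,2,0,0,0],[72,-36,4,0,0,0],[108,-54,7,0,0,0],[145,-73,9,0,0,0],[181,-91,12,0,0,0]], fingers=60)

```text
time: 1.72
tool_pos: [297.1, -363.9, 239.9]
tcp_rot: [3.141, -0.0, 0.285]
contact_force: [0.1, -0.9, -0.4]
grip_width: 63.6
```

Emit:
step_arm(deltas=[[36,-18,2,0,0,0],[72,-36,4,0,0,0],[108,-54,7,0,0,0],[145,-73,9,0,0,0],[181,-91,12,0,0,0]])

```text
time: 2.13
tool_pos: [445.4, -225.3, 228.0]
tcp_rot: [3.141, -0.001, 0.286]
contact_force: [0.5, -1.2, 0.1]
grip_width: 59.9
```

Emit:
step_arm(deltas=[[36,-18,2,0,0,0],[72,-36,4,0,0,0],[108,-54,7,0,0,0],[145,-73,9,0,0,0],[181,-91,12,0,0,0]])

```text
time: 2.55
tool_pos: [593.4, -86.8, 215.8]
tcp_rot: [3.141, -0.0, 0.286]
contact_force: [0.1, -0.9, 0.1]
grip_width: 60.1
```

Emit:
step_arm(deltas=[[0,0,0,0,0,0],[0,0,0,0,0,0]])

```text
time: 2.72
tool_pos: [592.8, -86.9, 214.8]
tcp_rot: [-3.141, 0.001, 0.289]
contact_force: [-0.7, -0.6, 0.9]
grip_width: 60.2
```

```bash
python3 - <<'E'
from h import *
c=bot.capture("wrist");save(c,"w1")
o=bot.get_obs();print(o["time"],o["tool_pos"],o["tcp_rot"],o["joint_positions"].round(2))
print(proj(c,(592,-88,86)),proj(c,(592,-88,56)),[ (b["rect"],b["p"]) for b in bot.boxes_of("dial_body",c)])
E
```

```text
2.7667 [591.98931662 -88.13840243 215.12287243] [-3.14142599e+00  1.23215818e-03  2.87569398e-01] [-0.28  0.51  1.37 -0.    1.27  1.01]
[325.88403397 236.48101949] [325.71783392 226.56981018] [([331.4, 240.4, 55.9, 59.1], 0.93)]
```

View pics/w1.png

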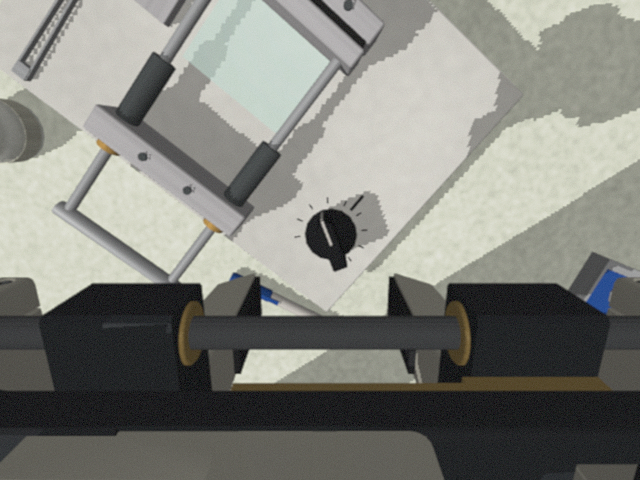

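```bash
python3 - <<'E'
from h import *
c=bot.capture("wrist");save(c,"w2",(270,170,400,290),6)
np.save("c.npy",c,allow_pickle=True)
E
```

```text
(no output)
```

View pics/w2.png

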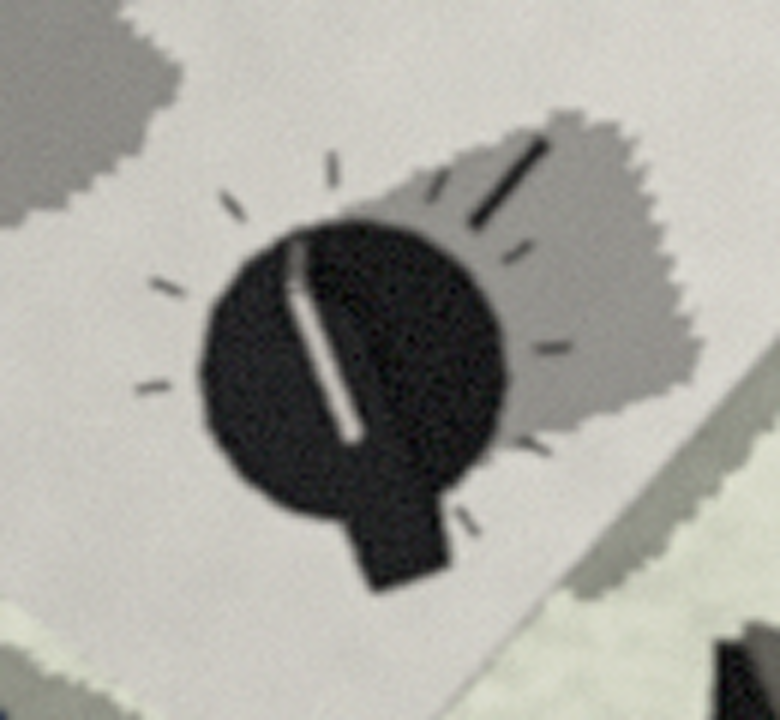

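```bash
cat >> h.py <<'E'
E
python3 - <<'E'
from h import *
c=np.load("c.npy",allow_pickle=True).item()
q=lambda u,v,z:back(c,u/6+270,v/6+170,z)
a=lambda p,r:np.arctan2(*(r-p)[[1,0]])
w0,w1=q(353,437,86),q(295,290,86);m0,m1=q(475,222,50),q(545,143,50);s=q(354,370,56);e0=q(375,592,86);e1=q(450,565,86)
print("ptr",a(w0,w1),w0,w1,"mark",a(m0,m1),(m0+m1)/2,a(s,(m0+m1)/2),np.hypot(*((m0+m1)/2-s)[:2]),"skirt",s,"end",(e0+e1)/2,np.linalg.norm(e0-e1), a((e0+e1)/2,w1))
# centre from bar back end: +21 mm along ptr ; handle
u=np.array([np.cos(a(w0,w1)),np.sin(a(w0,w1)),0]);print((e0+e1)/2+21*u)
b=back
h0,h1=b(c,64,206,82),b(c,170,281,82);print("handle",h0,h1,a(h1,h0)-np.pi/2,(h0+h1)/2)
E
```

```text
ptr 0.6510783625447124 [586.46378113 -93.76063358  86.        ] [602.51606581 -81.53027981  86.        ] mark -0.41967004821348014 [ 617.36960916 -107.57243303   50.        ] -0.4203798556441971 33.043809301701735 skirt [587.20279268 -94.08701437  56.        ] end [ 570.5432013  -106.42891282   86.        ] 10.205346890189732 0.6616440730259953
[587.24724653 -93.70197789  86.        ]
handle [557.13992903 102.22977901  82.        ] [519.98526351  16.63118053  82.        ] -0.40951687657640057 [538.56259627  59.43047977  82.        ]
```

Emit:
step_arm(deltas=[[-6.5,4.3,10,0,0,-0.12],[-6.5,4.3,30,0,0,-0.24],[-6.5,4.3,60,0,0,-0.367],[-6.5,4.3,80,0,0,-0.367],[-6.5,4.3,80,0,0,-0.367]])

```text
time: 3.28
tool_pos: [583.8, -95.5, 132.0]
tcp_rot: [-3.135, 0.005, 0.651]
contact_force: [-0.7, -0.4, -0.9]
grip_width: 60.2
```

Emit:
step_arm(deltas=[[0,0,25,0,0,0],[0,0,40,0,0,0],[0,0,49,0,0,0],[0,0,49,0,0,0]])

```text
time: 3.62
tool_pos: [586.2, -95.3, 86.1]
tcp_rot: [-3.14, 0.001, 0.651]
contact_force: [-0.6, 0.2, -0.1]
grip_width: 60.3
```

Emit:
step_arm(deltas=[[0,0,0,0,0,0],[0,0,0,0,0,0],[0,0,0,0,0,0],[0,0,0,0,0,0],[0,0,0,0,0,0]], fingers=5)

```text
time: 4.03
tool_pos: [587.3, -94.7, 87.5]
tcp_rot: [3.141, -0.001, 0.653]
contact_force: [-0.5, 0.3, 0.5]
grip_width: 30.9
```

Emit:
step_arm(deltas=[[0,0,0,0,0,0],[0,0,0,0,0,0],[0,0,0,0,0,0],[0,0,0,0,0,0],[0,0,0,0,0,0]])

```text
time: 4.45
tool_pos: [586.8, -94.3, 86.8]
tcp_rot: [-3.141, 0.0, 0.653]
contact_force: [-1.6, 2.4, 3.4]
grip_width: 11.9
```

Emit:
step_arm(deltas=[[0,0,0,0,0,0.1],[0,0,0,0,0,0.2],[0,0,0,0,0,0.3],[0,0,0,0,0,0.4],[0,0,0,0,0,0.5]])

```text
time: 4.87
tool_pos: [586.8, -94.3, 86.8]
tcp_rot: [-3.141, 0.001, 0.148]
contact_force: [-2.0, 1.9, 2.6]
grip_width: 11.9
```

Emit:
step_arm(deltas=[[0,0,0,0,0,0.12],[0,0,0,0,0,0.24],[0,0,0,0,0,0.36],[0,0,0,0,0,0.48],[0,0,0,0,0,0.57]])

```text
time: 5.28
tool_pos: [586.8, -94.2, 86.8]
tcp_rot: [-3.141, 0.001, -0.423]
contact_force: [-2.2, 2.8, 2.9]
grip_width: 12.2
```

Emit:
step_arm(deltas=[[0,0,0,0,0,0],[0,0,0,0,0,0],[0,0,0,0,0,0]])

```text
time: 5.53
tool_pos: [586.8, -94.2, 86.8]
tcp_rot: [-3.141, 0.001, -0.414]
contact_force: [-3.0, 4.9, 5.0]
grip_width: 11.4
```

Emit:
step_arm(deltas=[[0,0,0,0,0,0],[0,0,0,0,0,0],[0,0,0,0,0,0],[0,0,0,0,0,0],[0,0,0,0,0,0]], fingers=40)

```text
time: 5.95
tool_pos: [587.1, -95.0, 86.6]
tcp_rot: [3.141, -0.0, -0.417]
contact_force: [0.1, 0.9, -0.1]
grip_width: 38.2
```

Emit:
step_arm(deltas=[[0,0,-20,0,0,0],[0,0,-55,0,0,0],[0,0,-95,0,0,0],[0,0,-125,0,0,0],[0,0,-150,0,0,0]])

```text
time: 6.37
tool_pos: [587.5, -95.0, 239.7]
tcp_rot: [-3.141, -0.003, -0.417]
contact_force: [0.9, -1.0, -0.5]
grip_width: 40.0
```

Emit:
step_arm(deltas=[[-15,0,0,0,0,0],[-50,-25,0,0,0,0],[-85,-50,0,0,0,0],[-105,-70,0,0,0,0],[-105,-70,0,0,0,0]])

```text
time: 6.78
tool_pos: [516.9, 16.0, 237.1]
tcp_rot: [-3.14, 0.002, -0.413]
contact_force: [-0.0, 0.7, -0.1]
grip_width: 40.1
```

Emit:
step_arm(deltas=[[0,0,0,0,0,0],[0,0,0,0,0,0]])

```text
time: 6.95
tool_pos: [519.9, 11.4, 236.9]
tcp_rot: [3.141, -0.001, -0.417]
contact_force: [-0.5, 0.1, 0.0]
grip_width: 39.7
```

```bash
python3 - <<'E'
from h import *
c=bot.capture("wrist");save(c,"w3")
np.save("c.npy",c,allow_pickle=True)
o=bot.get_obs();print(o["time"],o["tool_pos"],o["tcp_rot"],o["joint_positions"].round(2))
print([ (b["rect"],b["p"]) for b in bot.boxes_of("dial_body",c)])
E
```

```text
7.0 [520.03933872  11.02740814 236.74022022] [ 3.14128815e+00 -8.61505723e-04 -4.17615674e-01] [-0.13  0.35  1.56 -0.    1.23  1.86]
[([410.2, 92.6, 57.6, 60.6], 0.67)]
```

View pics/w3.png

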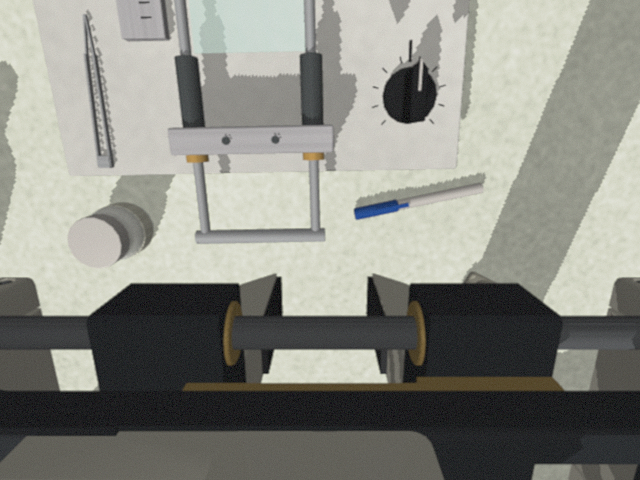

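```bash
python3 - <<'E'
from h import *
c=np.load("c.npy",allow_pickle=True).item()
save(c,"w4",(360,30,460,130),6)
b=lambda u,v,z:back(c,u,v,z)
h0,h1=b(197,237,76),b(325,235.5,76);a=lambda p,r:np.arctan2(*(r-p)[[1,0]])
print(h0,h1,np.linalg.norm(h0-h1),(h0+h1)/2,a(h1,h0)-np.pi/2)
g0,g1=b(168,130,92),b(332,127,92);print(np.linalg.norm(g0-g1),a(g1,g0)-np.pi/2)
E
```

```text
[553.31070809 112.71614892  76.        ] [511.17571837  14.12979612  76.        ] 107.21299509126236 [532.24321323  63.42297252  76.        ] -0.403894700364515
119.8933676571542 -0.3983716572716649
```

View pics/w4.png

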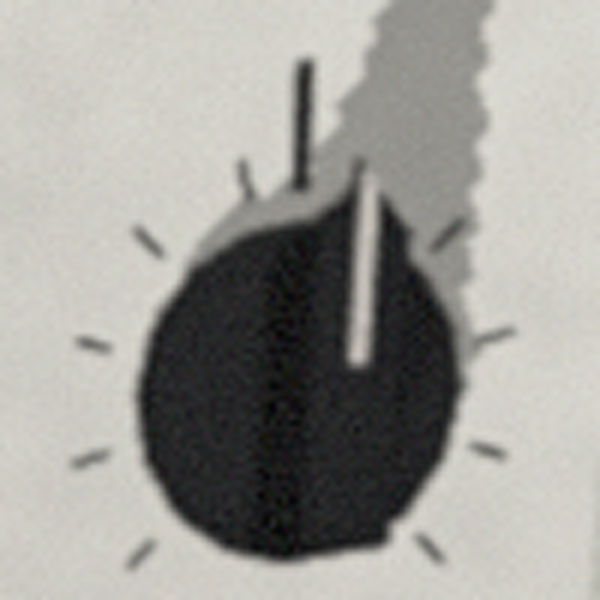

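Emit:
step_arm(deltas=[[-2,-10,0,0,0,-0.12],[-4,-20,0,0,0,-0.24],[-6,-30,0,0,0,-0.36],[-8,-40,0,0,0,-0.48],[-10.1,-52.8,0,0,0,-0.6]], fingers=40)

```text
time: 7.47
tool_pos: [532.2, 63.2, 236.4]
tcp_rot: [3.141, 0.0, 0.186]
contact_force: [0.1, 0.1, 0.6]
grip_width: 40.1
```

Emit:
step_arm(deltas=[[0,0,10,0,0,-0.12],[0,0,20,0,0,-0.24],[0,0,30,0,0,-0.36],[0,0,40,0,0,-0.48],[0,0,50,0,0,-0.6]])

```text
time: 7.88
tool_pos: [532.2, 63.0, 185.9]
tcp_rot: [3.141, 0.0, 0.787]
contact_force: [0.2, 0.7, -0.7]
grip_width: 39.9
```

Emit:
step_arm(deltas=[[0,0,5,0,0,-0.12],[0,0,10,0,0,-0.24],[0,0,20,0,0,-0.36],[0,0,20,0,0,-0.383],[0,0,20,0,0,-0.383]])

```text
time: 8.3
tool_pos: [531.7, 63.3, 166.1]
tcp_rot: [-3.14, 0.001, 1.163]
contact_force: [0.7, -0.4, 0.6]
grip_width: 39.8
```

```bash
python3 - <<'E'
from h import *
c=bot.capture("wrist");save(c,"w5")
np.save("c.npy",c,allow_pickle=True)
o=bot.get_obs();print(o["time"],o["tool_pos"],o["tcp_rot"],o["joint_positions"].round(2))
E
```

```text
8.35 [531.97626531  63.47912931 166.67030373] [-3.14145347e+00  2.42942133e-04  1.16144556e+00] [-0.02  0.44  1.62 -0.    1.08  0.39]
```

View pics/w5.png

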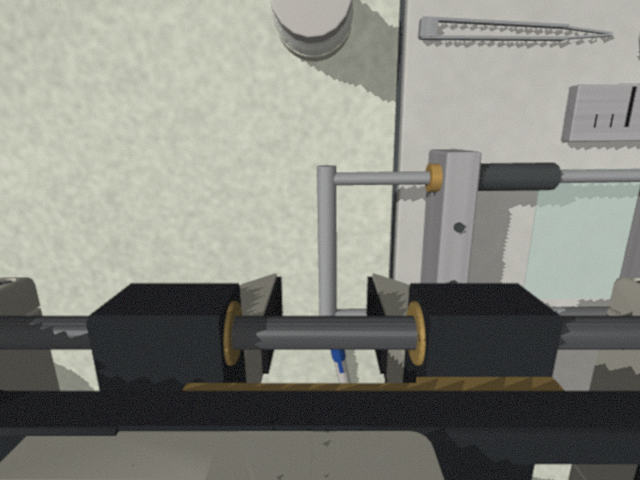

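```bash
python3 - <<'E'
from h import *
c=np.load("c.npy",allow_pickle=True).item()
e=back(c,326,168,80);m=back(c,326,250,82);r1=back(c,385,178,80);r2=back(c,348,312,80)
R=Rn.from_euler('z',.405)
for p in(e,m,r1,r2): print(p,R.apply(p-[532,63.4,0]))
print(proj(c,(532,63.4,76)))
E
```

```text
[553.15072345 112.71843559  80.        ] [7.29177253e-03 5.36624742e+01 8.00000000e+01]
[533.28699173  66.51257974  82.        ] [-4.35376259e-02  3.36787838e+00  8.20000000e+01]
[583.10594263  93.39834674  80.        ] [35.15168299 47.70825256 80.        ]
[529.3920815   20.53042846  80.        ] [ 14.49447129 -40.42909478  80.        ]
[326.03635564 252.11376781]
```

Estimate is consistent (bar end at y=+53.7, rods at about ±46, x offset 0). Descend and grip.

Emit:
step_arm(deltas=[[0,0,25,0,0,0],[0,0,50,0,0,0],[0,0,72,0,0,0],[0,0,84.5,0,0,0],[0,0,84.5,0,0,0]])

```text
time: 8.77
tool_pos: [530.4, 63.9, 80.1]
tcp_rot: [-3.138, 0.002, 1.163]
contact_force: [0.0, 0.1, 0.2]
grip_width: 39.9
```

Emit:
step_arm(deltas=[[0,0,0,0,0,0],[0,0,0,0,0,0],[0,0,0,0,0,0],[0,0,0,0,0,0],[0,0,0,0,0,0]], fingers=5)

```text
time: 9.18
tool_pos: [532.7, 64.0, 83.3]
tcp_rot: [3.138, -0.001, 1.166]
contact_force: [2.6, -1.7, -0.4]
grip_width: 11.7
```

Emit:
step_arm(deltas=[[0,0,0,0,0,0],[0,0,0,0,0,0],[0,0,0,0,0,0]])

```text
time: 9.43
tool_pos: [532.9, 63.9, 83.1]
tcp_rot: [3.138, -0.001, 1.166]
contact_force: [3.7, -2.5, 6.1]
grip_width: 11.0
```

Emit:
step_arm(deltas=[[0,-4,0,0,0,0],[0,-8,0,0,0,0],[0,-12,0,0,0,0],[0,-16,0,0,0,0],[0,-20,0,0,0,0]])

```text
time: 9.85
tool_pos: [514.8, 71.6, 83.2]
tcp_rot: [3.137, -0.001, 1.166]
contact_force: [6.2, -4.8, 4.6]
grip_width: 11.1
```

Emit:
step_arm(deltas=[[0,-4,0,0,0,0],[0,-7,0,0,0,0],[0,-10,0,0,0,0],[0,-10,0,0,0,0],[0,-10,0,0,0,0]])

```text
time: 10.27
tool_pos: [505.7, 75.4, 83.2]
tcp_rot: [3.137, -0.001, 1.166]
contact_force: [5.8, -5.6, 3.5]
grip_width: 10.9
```

```bash
python3 - <<'E'
from h import *
c=bot.capture("wrist");save(c,"w6")
np.save("c.npy",c,allow_pickle=True)
o=bot.get_obs();print(o["time"],o["tool_pos"],o["tcp_rot"],o["contact_force"],o["grip_width"])
s=bot.capture("scene");np.save("s.npy",s,allow_pickle=True);save(s,"s2",(230,280,330,360),8)
E
```

```text
10.3167 [505.80063905  75.36892257  83.18414279] [ 3.13694326e+00 -7.71659339e-04  1.16593420e+00] [ 6.23675747 -5.38520369  4.4653857 ] 11.01263806257624
```

View pics/w6.png

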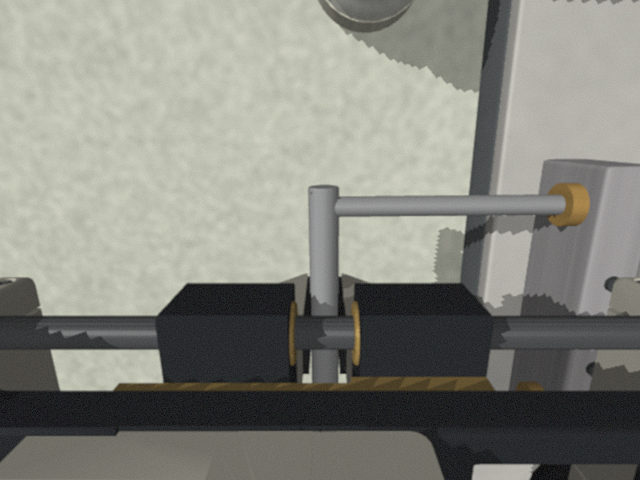

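View pics/s2.png

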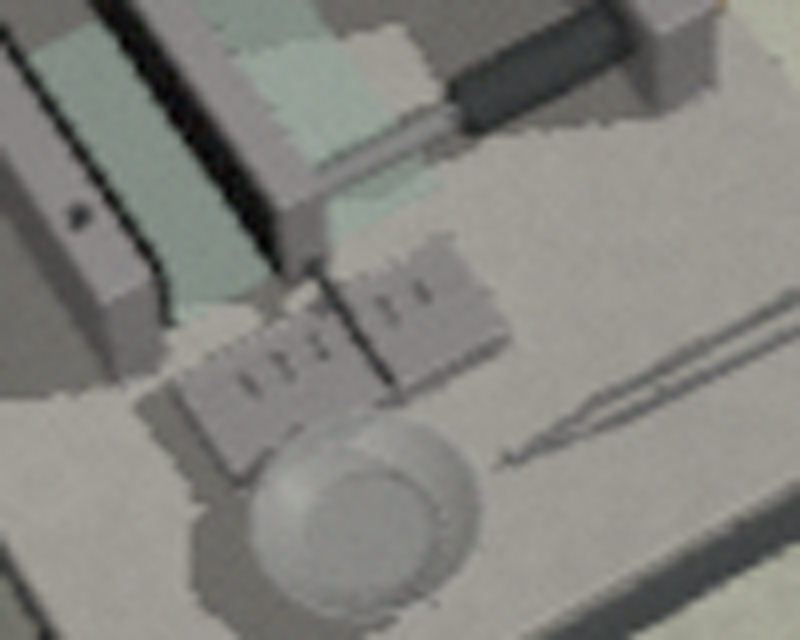

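The pointer is in line with the long thick scale line. The TCP travel from the measured shut position gives 29 mm. I'll hold briefly, then check that it is steady.

Emit:
step_arm(deltas=[[0,-0.5,0,0,0,0],[0,-0.5,0,0,0,0],[0,-0.5,0,0,0,0],[0,-0.5,0,0,0,0],[0,-0.5,0,0,0,0]])

```text
time: 10.78
tool_pos: [505.5, 75.4, 83.2]
tcp_rot: [3.137, -0.001, 1.166]
contact_force: [5.4, -5.1, 3.6]
grip_width: 11.1
```

```bash
python3 - <<'E'
from h import *
s=bot.capture("scene");save(s,"s3",(235,215,335,345),4.6)
o=bot.get_obs();print(o["time"],o["tool_pos"],o["contact_force"],o["grip_width"],abs(o["dq"]).max())
E
```

```text
10.8333 [505.51646211  75.46875774  83.17331168] [ 6.30295273 -5.89843663  4.58869766] 10.831174332178284 0.002236841227251518
```

View pics/s3.png

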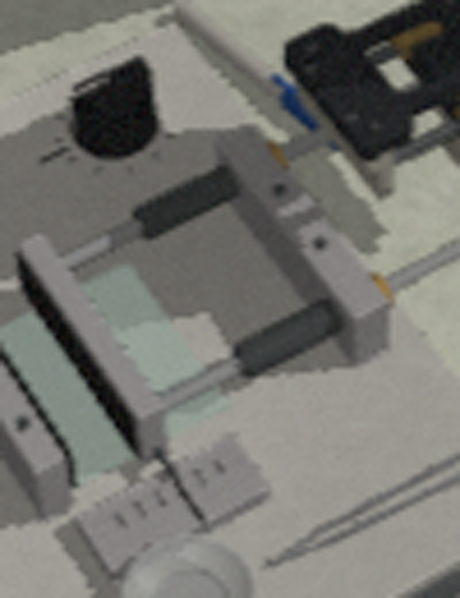

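The picture shows the dial's bar pointing at its long line (left, about (50,155)). The jaw's pointer at (165,460) continues straight into the long scale line running to (205,525). Everything is still, so I'm handing in.

```bash
python3 -c "
from plant import bot
print(bot.close_job())"
```

```text
the job is handed in; nothing more can be done
None
```

I turned the dial to its long index line and let go. I then gripped the clamp handle, pulled the jaw open to the scale's long line, and handed the job in at about 10.8 s while still holding it there. No verdict was reported.

- **Dial:** I turned it clockwise by 1.07 rad. A close picture after release shows its white line within about 2° of the index line.
- **Jaw opening:** The scene picture shows the jaw's pointer running straight into the long scale line, to about 1 mm. The tool's travel from the measured shut position gives 29 to 29.5 mm. The wrist force of about 8.6 N would suggest around 36 mm, outside the allowed 27 to 33 mm. That force reading is noisy by about 1 N and was already above the spring's nominal 3.9 N at the grip, so I trusted the picture and the travel.
- **Hold:** The arm was still, with the fingers closed on the 12 mm bar (reading about 11 mm).
- **Loose things:** I planned the moves to stay clear of all of them and saw no contact forces away from the dial and handle. I did not measure their positions again at the end.
- **Camera disagreement:** The scene camera placed the dial and handle 5 to 8 mm away from where the wrist camera did. I used the wrist camera, and both grasps came out well centred.

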